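# Draw out a telescopic setting mast and hold it at its second stop

### The job

The small telescopic setting mast on the machine table is needed at its full height. Lift the guard sleeve up and off its handle and stand the sleeve upright on the table, let go of it, then squeeze the lock button on the handle, pull the mast up all the way to its second stop and finish while still holding it there with the button squeezed. Leave the setting block, the hex key and the pencil where they are.

Things in the scene. Friction and masses are not known exactly. Their poses are not given: they have to be found in the camera images.
- mast_foot: Fixed magnetic foot of the telescopic mast: grey block 64 x 64 x 30 mm with an upright aluminium outer tube 26 mm in diameter, ending in a dark collar 48 mm in diameter whose top is 120 mm above the table. Origin: centre of the underside, on the mast's axis; z up. Varies in place and yaw; does not tip or slide. It carries the inner tube with its handle and button.
- mast_grip (a point): Point on the mast's axis inside its black pull handle, level with the middle of the lock button; z up. Rises with the mast. Mast down: 30 mm above the collar's top; the handle's top is 28 mm above this point. The handle is 20 mm along x, 22 mm along y, 54 mm tall. Grip it along this y axis: one finger on the button (+y side), one on the plain side opposite.
- button_face (a point): Centre of the outer face of the aluminium lock button on the handle's +y side, 16 mm from the mast's axis when out; axes as mast_grip. 14 mm wide (along x), 22 mm tall, 5 mm proud of the handle: 27 mm over button and opposite side, 22.5 mm when pressed in.
- mast (a joint): Height in m to which inner tube and handle are drawn out: 0 down, about 0.04 first stop, 0.08 second stop, a fixed end stop. A latch holds it at 0 and catches it at the first stop unless the button is squeezed; with the button kept squeezed it slides past the first stop. Nothing locks it at the second stop: let go, its 0.25 kg sinks back.
- lock_button (a joint): How far the lock button is pressed in, in m: 0 out, 0.0045 fully in; the latch is clear from 0.003. Its spring takes 2 to 6 N, so a firm grip across the button presses it fully.
- guard_sleeve: Loose aluminium tube open at both ends, 54 mm outside, 44 mm inside diameter, 42 mm tall, 0.09 kg. It stands on the collar round the handle and hides the button; the handle shows 16 mm above it. Origin: centre of its lower end, z up its axis. Lift it 60 mm or more to clear. Grip it across the outside. Table free (but for the foot): x 0.48 to 0.56, y -0.47 to -0.12.
- setting_block: Bystander: white setting block 40 x 60 mm, 46 mm tall with its black knob; origin at the centre of the underside.
- hexkey_10: Bystander: dark hex key, 55 x 145 x 10 mm, lying; origin at the centre of the underside.
- pencil: Bystander: red carpenter's pencil, 9 x 118 x 8 mm, lying near the table's front edge; origin at the centre of the underside.
Things that resemble listed ones, but are neither listed nor needed, are in the scene too. What is shaped like the guard_sleeve but orange or red is not meant.

How it is judged:
On the way, in this order (a step that is already met when the one before it is completed fails the run):
1. the guard sleeve stands upright on the table, let go, while the mast is still down (height (world z) of guard_sleeve below 0.005 m and angle between guard_sleeve's own z axis and vertical below 0.1 rad and linear speed of guard_sleeve below 0.03 m/s and contact force between guard_sleeve and the arm below 0.3 N and contact force between guard_sleeve and the fingers below 0.3 N and value of joint mast below 0.01 m), for 0.2 s.
2. the button is squeezed by the fingers while the mast is still below its first stop (value of joint lock_button above 0.003 m and contact force between the fingers and mast_foot above 2 N and value of joint mast below 0.03 m), for 0.05 s.
3. the mast is drawn to its second stop with the button squeezed (value of joint mast above 0.075 m and value of joint lock_button above 0.003 m and contact force between the fingers and mast_foot above 2 N), for 0.2 s.
At the end, for the whole second after the job is handed in: Mast drawn out over 75 of its 80 mm, button pressed over 3 mm, fingers holding it (over 2 N); guard sleeve upright on the table (within 0.1 rad, foot under 5 mm above it), at rest, not touched by the robot; setting block, hex key and pencil moved under 30 mm (all of step 3 and height (world z) of guard_sleeve below 0.005 m and angle between guard_sleeve's own z axis and vertical below 0.1 rad and linear speed of guard_sleeve below 0.03 m/s and contact force between guard_sleeve and the arm below 0.3 N and contact force between guard_sleeve and the fingers below 0.3 N and distance of each of setting_block, hexkey_10, pencil from where it was at the start of the episode below 0.03 m); the arm keeps its last pose, push and grip.
It fails at once if the setting block is moved more than 30 mm (distance of setting_block from where it was at the start of the episode above 0.03 m).
It fails at once if the hex key is moved more than 30 mm (distance of hexkey_10 from where it was at the start of the episode above 0.03 m).
It fails at once if the pencil is moved more than 30 mm (distance of pencil from where it was at the start of the episode above 0.03 m).
It also fails if it takes over 45 s, if anything falls off the work surface, if the arm or the gripper's body presses on something with over 40 N, if the wrist force passes 120 N, or if a joint passes its speed limit or range.

### The arm

A 7-joint arm with a two-finger parallel gripper is mounted at the origin on a cart in front of the work surface, level with it; the furniture and walls round the work are solid. World frame = base frame: x ahead of the robot, y to its left, z up, the work surface at z = 0. Lengths are in m, angles in rad, forces in N, time in s.
With the tool pointing down it reaches from about 0.4 to 0.875 m from the base axis. Payload 19.3 kg.
Tool frame: the origin (TCP) lies at the very end of the fingers, on their centre line; the grasp point (between the pads) lies 19 mm behind it; y points along the fingers, x is the direction in which the jaws open and shut, and the axes are right-handed (so a half turn about y gives the same grasp; the last joint's range is limited). The gripper opens to 85 mm and grips with 20 to 120 N. Pads are 22 mm wide; open, the fingers measure 114 mm over their backs; the gripper's body (76 mm by 85 mm) begins 54 mm behind the grasp point. The pads swing forward as they close: fully open they stand 13 mm farther back than shut.
Start: joints at [-1.239, 0.521, -0.036, 1.599, 0.021, 1.021, -0.113], TCP at [0.244, 0.575, 0.231] pointing down, gripper open.
Joint ranges: [-2.91, 2.91], [-0.3, 2.13], [-1.5, 1.42], [0.17, 2.43], [-1.26, 4.41], [0.16, 1.93], [-2.52, 2.52]. Speed limits (rad/s): [1.89, 1.89, 2.39, 2.39, 3.01, 3.01, 3.01].

### API

Orientations are given as [roll, pitch, yaw] about the fixed x, y, z axes, in that order (R = Rz(yaw) Ry(pitch) Rx(roll)).
In Python, from workcell import bot gives the robot as it stands. The module is installed in compiled form; this text tells all that it offers.
- The arm moves only by the shell command python3 -m crank 'ROWS' [FORCE]. ROWS is JSON, a list of rows, each an object of numbers: "hand": the closure, from 0 (fully open) to 1 (shut); "dx", "dy", "dz": the shift along the tool's x, y, z in mm; "yaw": the turn about the tool's y in rad. In form: [{"hand": .., "dx": .., "dy": .., "dz": .., "yaw": ..}, ...]. A call has 1 to 12 rows; each row is the pose to reach, as a shift and turn from the pose commanded when the call began, along the tool's axes at that moment; what a row does not reach only later rows make up. A row lasts 1/12 s, in which the tool goes at most 41.7 mm and 7.16 degrees, less where a joint would pass 70% of its speed; a pose out of reach is approached as far as the arm can. A call with a gripper value outside its range is refused whole. The fingers move at their own pace and stop on an object; FORCE is the grip in N (left out, the last holds). Time passes only in rows, so rows that repeat a pose let the fingers close. It gives the time, the measured TCP pose, the force and the opening at its end, in the units of the state.
- bot.observe(): the state, without advancing time (a new reading comes with each control period).
- bot.grab_frame(name): name is "scene" or "top" or "wrist"; returns the picture (384x512x3 uint8, red, green, blue); there is no depth.
- bot.camera_info(name): a dict with "fx", "fy", "cx", "cy" (pixels), "rvec" (rotation vector, rad) and "tvec" (3), from world to camera coordinates, as OpenCV has them. Camera axes: x right, y down, z forward; pixel columns grow to the right and rows downward; lengths in m; the calibration is good to about 2 mm. A picture is of the moment at which its call begins: read the wrist's pose just before it. camera_info takes no time and is no camera call; for the wrist camera it gives the pose at the moment of the call.
- bot.job_done(): hands the job in, once; it reports no verdict.
The state is a dict: "clock": time; "qpos": joint angles; "qd": joint speeds; "joint_efforts": joint torques, N m; "position": TCP position; "tool_rot": TCP orientation; "force": force on the tool from outside, world axes, zero at the start; "moment": the same for the moment, N m; "grip_width": finger opening in m.
Only numpy, scipy, OpenCV 4.12 (cv2) and the standard library are available. Lean on these libraries where they do the work, as an engineer would, in place of code of your own. Each camera call takes 0.05 s, during which the arm holds its last target.

## Working session

There is one attempt and no reset: what is moved stays moved. The work goes in short steps, Python scripts to look and compute and a shell command to move; the robot and the scene stay as the last step left them, time stands still between calls to the robot, and variables do not carry over. Pictures are saved under pics/ and viewed, and the job is handed in when it is done.

```bash
mkdir -p pics; python3 - <<'E'
from workcell import bot
import cv2,numpy as np
s=bot.observe();print({k:np.round(v,3) for k,v in s.items()})
for n in("scene","top"):
    f=bot.grab_frame(n);cv2.imwrite(f"pics/{n}0.png",f[...,::-1]);c=bot.camera_info(n);print(n,c)
E
```

```text
{'clock': np.float64(0.0), 'qpos': array([-1.239,  0.522, -0.036,  1.6  ,  0.021,  1.021, -0.113]), 'qd': array([-0.001,  0.001, -0.001, -0.001,  0.   ,  0.001, -0.001]), 'joint_efforts': array([ 2.0000e-03, -9.2710e+01,  1.9800e+00, -3.6995e+01,  1.8000e-02,
        8.0000e-03, -0.0000e+00]), 'position': array([0.244, 0.575, 0.231]), 'tool_rot': array([-1.571e+00,  1.000e-03,  1.169e+00]), 'force': array([-1.093, -0.102, -0.109]), 'moment': array([-0.042,  0.039, -0.003]), 'grip_width': np.float64(0.085)}
scene {'fx': 389.78495011523006, 'fy': 389.78495011523006, 'cx': 248.49300204158936, 'cy': 187.69235872749056, 'rvec': array([ 2.17753487, -0.71431491,  0.33966085]), 'tvec': array([-0.53422362,  0.17717342,  0.84301973])}
top {'fx': 493.9806778545626, 'fy': 493.9806778545626, 'cx': 258.81757831510953, 'cy': 188.76822505439466, 'rvec': array([ 2.17705373, -2.15250697,  0.08980035]), 'tvec': array([-0.22210102,  0.53558879,  1.0044024 ])}
```

View pics/scene0.png

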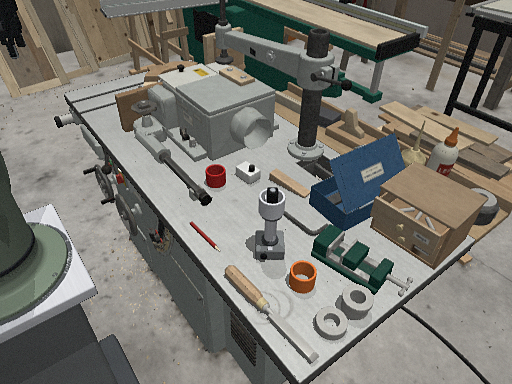

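View pics/top0.png

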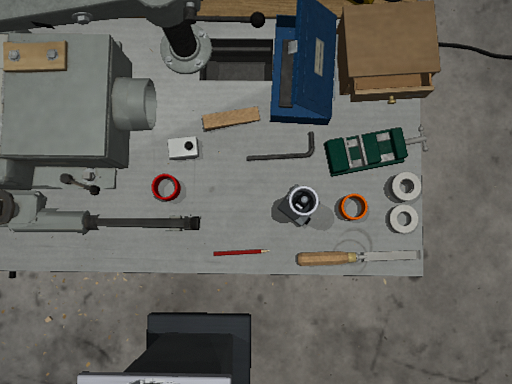

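Things that could be taken for the sleeve, in the top picture: the aluminium tube round the black handle at (303,200), the orange tube at (353,207), the red one at (166,187), and two grey rings on the table at (406,186) and (403,219). The description fits only (303,200). Next is a close crop to check that.

```bash
cat > h.py <<'E'
import cv2,numpy as np
from workcell import bot
def cam(n):
    c=bot.camera_info(n);R=cv2.Rodrigues(np.array(c['rvec']))[0];return c,R,np.array(c['tvec'])
def ray(c,R,t,uv):
    d=R.T@np.array([(uv[0]-c['cx'])/c['fx'],(uv[1]-c['cy'])/c['fy'],1]);return -R.T@t,d
def onz(C,uv,z):
    o,d=ray(*C,uv);return o+d*(z-o[2])/d[2]
def proj(C,p):
    c,R,t=C;q=R@np.array(p)+t;return np.array([q[0]/q[2]*c['fx']+c['cx'],q[1]/q[2]*c['fy']+c['cy']])
E
python3 - <<'E'
import cv2,numpy as np
a=cv2.imread('pics/top0.png')[165:245,260:370];b=cv2.imread('pics/scene0.png')[170:270,225:335]
cv2.imwrite('pics/c1.png',np.vstack([cv2.resize(a,None,fx=4,fy=4,interpolation=2)[:280],cv2.resize(b,None,fx=4,fy=4,interpolation=2)[:320]]) )
cv2.imwrite('pics/c0.png',cv2.resize(a,None,fx=6,fy=6,interpolation=2))
E
```

```text
(no output)
```

View pics/c1.png

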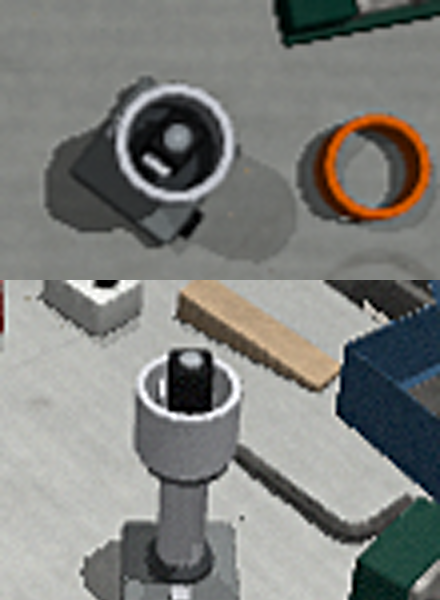

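View pics/c0.png

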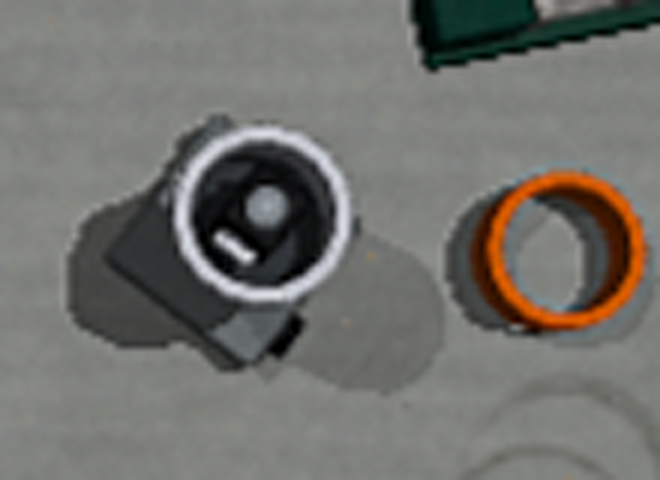

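The crop confirms it: the white-rimmed sleeve surrounds the black handle, and the lock button shows as a bright bar at about (299,206) in the top picture. Now I'll measure.

```bash
python3 - <<'E'
from h import *
T=cam('top');S=cam('scene')
im=cv2.imread('pics/top0.png');
m=(im.min(2)>185).astype(np.uint8);m[:165]=0;m[225:]=0;m[:,:280]=0;m[:,325:]=0
n,l,st,ce=cv2.connectedComponentsWithStats(m)
for i in range(1,n): print(st[i],ce[i])
i=1+np.argmax(st[1:,4]);ys,xs=np.where(l==i)
h=cv2.convexHull(np.c_[xs,ys].astype(np.int32));e=cv2.fitEllipse(h);print('rim',e)
ax=onz(T,e[0],.162);print('axis',ax,'diam',e[1][0]/T[0]['fx']*(np.linalg.norm(T[1]@ax+T[2])))
print('cap',onz(T,(304.7,199.3),.178),'top cam cap in scene', proj(S,onz(T,(304.7,199.3),.178)),'rim centre in scene',proj(S,[ax[0],ax[1],.162]))
b=onz(T,(299.2,206.2),.161);d=b-ax;print('button',b,'dir deg',np.degrees(np.arctan2(d[1],d[0])),np.hypot(*d[:2]))
# foot edges
for p in [(105,255),(237,365),(215,120)]:
    print('foot corner',onz(T,(260+p[0]/6,165+p[1]/6),.03))
# button bar orientation
for p in [(218,233),(252,262)]: print('bar end',onz(T,(260+p[0]/6,165+p[1]/6),.161))
for nm,uv,z in [('orange',(353,207),.02),('hexend',(311,133),.01),('hexcorner',(311,157),.01),('hexleft',(248,158),.01),('pencilR',(270,251),0),('pencilL',(214,254),0),('viseL',(328,172),.04),('chisel',(300,258),.02),('chiselblade',(420,256),.01),('block',(184,148),.03)]: print(nm,onz(T,uv,z).round(3))
E
```

```text
[290 187  28  28 101] [303.79207921 200.58415842]
[298 205   4   3   4] [299.5  206.25]
rim ((303.4927673339844, 200.2640838623047), (27.731731414794922, 27.986371994018555), 100.92591094970703)
axis [ 0.50478803 -0.29858968  0.162     ] diam 0.05005111481787276
cap [ 0.50531814 -0.29949635  0.178     ] top cam cap in scene [274.13043025 190.1220803 ] rim centre in scene [273.26815431 196.03095754]
button [ 0.4940839 -0.2909948  0.161    ] dir deg 144.64322098820156 0.01312481481153738
foot corner [ 0.49912513 -0.25510688  0.03      ]
foot corner [ 0.46192727 -0.30059757  0.03      ]
foot corner [ 0.54620012 -0.29267241  0.03      ]
bar end [ 0.49828764 -0.28582838  0.161     ]
bar end [ 0.48970362 -0.29603662  0.161     ]
orange [ 0.503 -0.412  0.02 ]
hexend [ 0.66  -0.326  0.01 ]
hexcorner [ 0.608 -0.326  0.01 ]
hexleft [ 0.605 -0.192  0.01 ]
pencilR [ 0.409 -0.241  0.   ]
pencilL [ 0.401 -0.123  0.   ]
viseL [ 0.573 -0.358  0.04 ]
chisel [ 0.396 -0.303  0.02 ]
chiselblade [ 0.403 -0.552  0.01 ]
block [ 0.622 -0.058  0.03 ]
```

```bash
cat >> h.py <<'E'
from scipy.spatial.transform import Rotation as Ro
def go(x,y,z,yawdeg=None):
    s=bot.observe();R=Ro.from_euler('xyz',s['tool_rot']).as_matrix()
    d=R.T@(np.array([x,y,z])-s['position'])*1000
    yw=0 if yawdeg is None else -((np.radians(yawdeg)-s['tool_rot'][2]+np.pi)%(2*np.pi)-np.pi)
    print('clock',s['clock'].round(2),'pos',np.round(s['position'],4),'rot',np.round(s['tool_rot'],3),'F',np.round(s['force'],1),'w',s['grip_width'].round(4),'q',np.round(s['qpos'],2))
    print('dx dy dz',d.round(1),'yaw',round(yw,3))
E
python3 -m crank '[{"hand":0,"dx":0,"dy":-40,"dz":0,"yaw":0},{"hand":0,"dx":0,"dy":-80,"dz":0,"yaw":0},{"hand":0,"dx":0,"dy":-120,"dz":0,"yaw":0},{"hand":0,"dx":0,"dy":-160,"dz":0,"yaw":0},{"hand":0,"dx":0,"dy":-160,"dz":0,"yaw":0}]'
python3 -c "
from h import *
go(.415,.0,.39,.0);go(.505,-.299,.39,-40)"
```

```text
clock: 0.52
position: [0.2451, 0.5768, 0.399]
tool_rot: [-1.57, -0.01, 1.169]
force: [0.4, 0.8, 0.6]
grip_width: 0.0857Traceback (most recent call last):
  File "<string>", line 3, in <module>
    go(.415,.0,.39,.0);go(.505,-.299,.39,-40)
    ~~^^^^^^^^^^^^^^^^
  File "h.py", line 16, in go
    print('clock',s['clock'].round(2),'pos',np.round(s['position'],4),'rot',np.round(s['tool_rot'],3),'F',np.round(s['force'],1),'w',s['grip_width'].round(4),'q',np.round(s['qpos'],2))
                  ^^^^^^^^^^^^^^^^
AttributeError: 'float' object has no attribute 'round'
```

```bash
sed -i "s/s\['clock'\].round(2)/round(float(s['clock']),2)/;s/s\['grip_width'\].round(4)/round(float(s['grip_width']),4)/" h.py
python3 -c "
from h import *
go(.505,-.299,.39,-40)"
```

```text
clock 0.52 pos [0.2451 0.5768 0.399 ] rot [-1.57  -0.01   1.169] F [0.4 0.8 0.6] w 0.0857 q [-1.25  0.4  -0.03  1.36  0.01  1.37 -0.1 ]
dx dy dz [-704.2    1.8 -581.9] yaw 1.867
```

```bash
python3 -m crank '[{"hand":0,"dx":-704,"dy":0,"dz":-582,"yaw":1.867},{"hand":0,"dx":-704,"dy":0,"dz":-582,"yaw":1.867},{"hand":0,"dx":-704,"dy":0,"dz":-582,"yaw":1.867},{"hand":0,"dx":-704,"dy":0,"dz":-582,"yaw":1.867},{"hand":0,"dx":-704,"dy":0,"dz":-582,"yaw":1.867},{"hand":0,"dx":-704,"dy":0,"dz":-582,"yaw":1.867},{"hand":0,"dx":-704,"dy":0,"dz":-582,"yaw":1.867},{"hand":0,"dx":-704,"dy":0,"dz":-582,"yaw":1.867},{"hand":0,"dx":-704,"dy":0,"dz":-582,"yaw":1.867},{"hand":0,"dx":-704,"dy":0,"dz":-582,"yaw":1.867},{"hand":0,"dx":-704,"dy":0,"dz":-582,"yaw":1.867},{"hand":0,"dx":-704,"dy":0,"dz":-582,"yaw":1.867}]'
python3 -c "
from h import *
go(.505,-.299,.39,-40)"
```

```text
clock: 1.52
position: [0.3868, 0.0939, 0.3913]
tool_rot: [-1.57, 0.0, -0.337]
force: [0.1, 1.7, -0.4]
grip_width: 0.0852
clock 1.52 pos [0.3868 0.0939 0.3913] rot [-1.57   0.    -0.337] F [ 0.1  1.7 -0.4] w 0.0852 q [-0.83 -0.03  0.43  1.92  0.01  1.26 -0.74]
dx dy dz [ 241.4    1.1 -331.7] yaw 0.361
```

```bash
python3 -m crank '[{"hand":0,"dx":241,"dy":0,"dz":-332,"yaw":0.361},{"hand":0,"dx":241,"dy":0,"dz":-332,"yaw":0.361},{"hand":0,"dx":241,"dy":0,"dz":-332,"yaw":0.361},{"hand":0,"dx":241,"dy":0,"dz":-332,"yaw":0.361},{"hand":0,"dx":241,"dy":0,"dz":-332,"yaw":0.361},{"hand":0,"dx":241,"dy":0,"dz":-332,"yaw":0.361},{"hand":0,"dx":241,"dy":0,"dz":-332,"yaw":0.361},{"hand":0,"dx":241,"dy":0,"dz":-332,"yaw":0.361},{"hand":0,"dx":241,"dy":0,"dz":-332,"yaw":0.361},{"hand":0,"dx":241,"dy":0,"dz":-332,"yaw":0.361},{"hand":0,"dx":241,"dy":0,"dz":-332,"yaw":0.361},{"hand":0,"dx":241,"dy":0,"dz":-332,"yaw":0.361}]'
python3 -c "
from h import *
go(.505,-.299,.28,-40)
f=bot.grab_frame('wrist');cv2.imwrite('pics/w1.png',f[...,::-1]);W=cam('wrist');print(proj(W,[.505,-.299,.178]),proj(W,[.505,-.299,.162]),W[0]['fx'])"
```

```text
clock: 2.52
position: [0.5063, -0.2983, 0.3903]
tool_rot: [-1.573, 0.001, -0.695]
force: [0.1, 1.1, -0.2]
grip_width: 0.0854
clock 2.52 pos [ 0.5063 -0.2983  0.3903] rot [-1.573e+00  1.000e-03 -6.950e-01] F [ 0.1  1.1 -0.2] w 0.0854 q [-0.09  0.42  0.77  1.5  -0.29  1.34  0.01]
dx dy dz [ -0.4 110.3  -1.2] yaw 0.003
[259.55071614 170.5930275 ] [259.59166879 167.86487885] 273.89715242410404
```

View pics/w1.png

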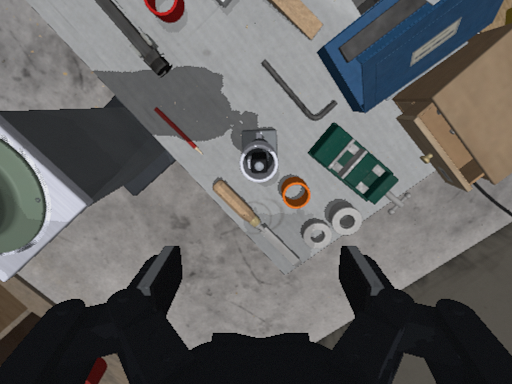

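```bash
python3 -c "
from h import *
W=cam('wrist');f=bot.grab_frame('wrist');cv2.imwrite('pics/w2.png',f[...,::-1]);go(.505,-.299,.28,-40)
print(proj(W,[.505,-.299,.178]),proj(W,[.505,-.299,.162]),-W[1].T@W[2],W[1][2])
im=f[...,::-1];cv2.imwrite('pics/w2c.png',cv2.resize(im[115:195,215:305],None,fx=6,fy=6,interpolation=2))
m=(im.min(2)>185).astype(np.uint8);m[:130]=0;m[190:]=0;m[:,:230]=0;m[:,282:]=0
n,l,st,ce=cv2.connectedComponentsWithStats(m)
i=1+np.argmax(st[1:,4]);ys,xs=np.where(l==i);e=cv2.fitEllipse(cv2.convexHull(np.c_[xs,ys].astype(np.int32)));print(st[i],e,onz(W,e[0],.162))
"
```

```text
clock 2.62 pos [ 0.5068 -0.2957  0.391 ] rot [-1.571e+00  1.000e-03 -6.920e-01] F [0.2 0.5 0.1] w 0.085 q [-0.09  0.42  0.77  1.5  -0.29  1.34  0.01]
dx dy dz [  0.7 111.   -3.7] yaw 0.006
[259.55071614 170.5930275 ] [259.59166879 167.86487885] [ 0.56079442 -0.23381541  0.53272296] [-0.2019931  -0.24077824 -0.94932851]
[241 151  38  32 190] ((259.14019775390625, 164.8866424560547), (35.26749038696289, 37.64855194091797), 86.66300964355469) [ 0.50720248 -0.29537507  0.162     ]
```

View pics/w2c.png

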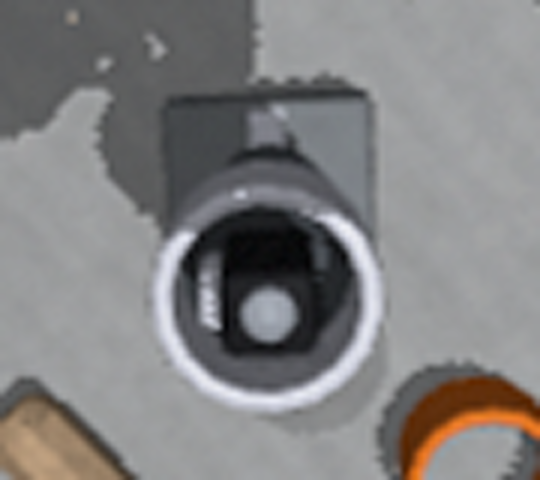

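```bash
python3 -m crank '[{"hand":0,"dx":0,"dy":40,"dz":0,"yaw":0},{"hand":0,"dx":0,"dy":80,"dz":0,"yaw":0},{"hand":0,"dx":0,"dy":120,"dz":0,"yaw":0},{"hand":0,"dx":0,"dy":160,"dz":0,"yaw":0},{"hand":0,"dx":0,"dy":190,"dz":0,"yaw":0},{"hand":0,"dx":0,"dy":190,"dz":0,"yaw":0},{"hand":0,"dx":0,"dy":190,"dz":0,"yaw":0}]'
python3 -c "
from h import *
go(.506,-.297,.126,-40)
W=cam('wrist');f=bot.grab_frame('wrist');cv2.imwrite('pics/w3.png',f[...,::-1]);go(.506,-.297,.126,-40)
print(proj(W,[.506,-.297,.178]),proj(W,[.506,-.297,.162]))
"
```

```text
clock: 3.2
position: [0.507, -0.2951, 0.2017]
tool_rot: [-1.571, 0.001, -0.691]
force: [-0.4, -1.5, 1.1]
grip_width: 0.0852
clock 3.2 pos [ 0.507  -0.2951  0.2017] rot [-1.571e+00  1.000e-03 -6.910e-01] F [-0.4 -1.5  1.1] w 0.0852 q [-0.02  0.59  0.66  1.76 -0.43  0.95  0.13]
dx dy dz [ 0.5 75.7 -2.1] yaw 0.007
clock 3.25 pos [ 0.5076 -0.296   0.2031] rot [-1.57e+00 -1.00e-03 -6.91e-01] F [-0.1 -0.6  0.8] w 0.085 q [-0.02  0.58  0.66  1.76 -0.43  0.95  0.13]
dx dy dz [-0.7 77.1 -1.9] yaw 0.007
[258.82153041 235.89425019] [258.95929993 225.74477523]
```

View pics/w3.png

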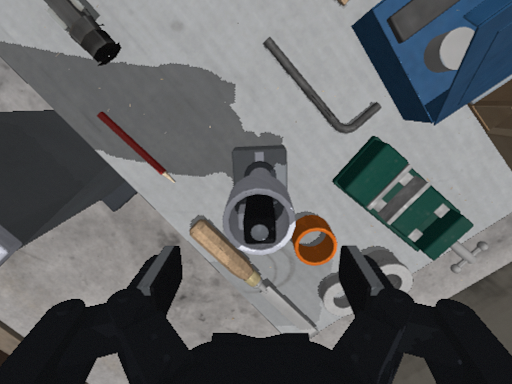

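```bash
python3 -m crank '[{"hand":0,"dx":0,"dy":25,"dz":0,"yaw":0},{"hand":0,"dx":0,"dy":50,"dz":0,"yaw":0},{"hand":0,"dx":0,"dy":76,"dz":0,"yaw":0},{"hand":0,"dx":0,"dy":76,"dz":0,"yaw":0},{"hand":0,"dx":0,"dy":76,"dz":0,"yaw":0},{"hand":0.25,"dx":0,"dy":76,"dz":0,"yaw":0},{"hand":0.5,"dx":0,"dy":76,"dz":0,"yaw":0},{"hand":0.5,"dx":0,"dy":76,"dz":0,"yaw":0},{"hand":0.5,"dx":0,"dy":76,"dz":0,"yaw":0},{"hand":0.5,"dx":0,"dy":76,"dz":0,"yaw":0}]' 25
python3 -c "
from h import *
go(.506,-.297,.126,-40)
f=bot.grab_frame('wrist');cv2.imwrite('pics/w4.png',f[...,::-1]);f=bot.grab_frame('scene');cv2.imwrite('pics/s4.png',cv2.resize(f[100:290,180:400,::-1],None,fx=3,fy=3,interpolation=2))
"
```

```text
clock: 4.08
position: [0.5077, -0.2967, 0.1271]
tool_rot: [-1.57, -0.002, -0.692]
force: [-1.8, 1.8, 14.9]
grip_width: 0.0523
clock 4.08 pos [ 0.5077 -0.2967  0.1271] rot [-1.57  -0.002 -0.692] F [-1.8  1.8 14.9] w 0.0523 q [ 0.03  0.68  0.59  1.81 -0.51  0.8   0.19]
dx dy dz [-1.1  1.1 -1.3] yaw 0.006
```

View pics/w4.png

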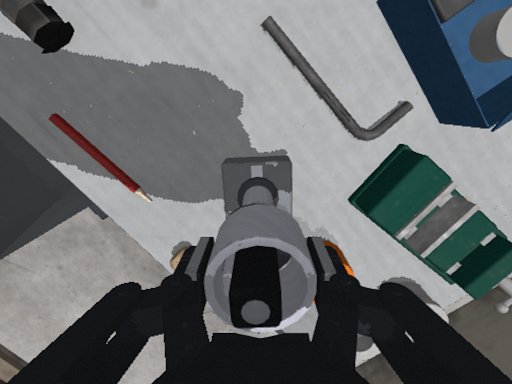

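View pics/s4.png

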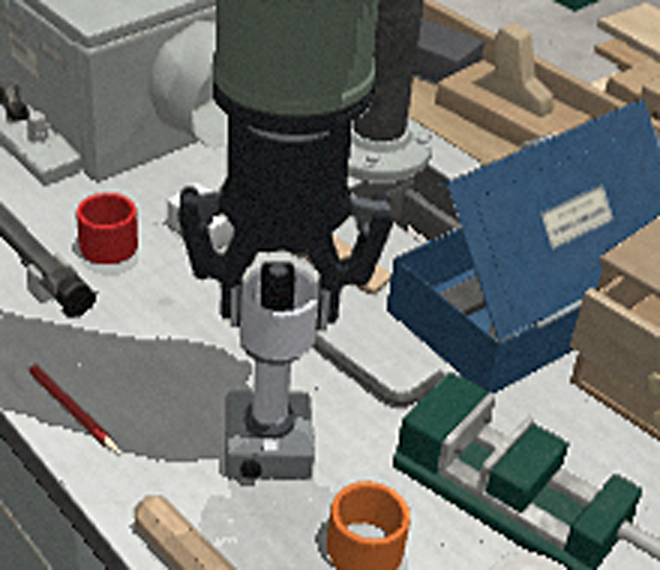

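Both pads hold the upper half of the sleeve (scene crop, about (280,300)). The measured opening is 52.3 mm. I'll lift straight up.

```bash
python3 -m crank '[{"hand":0.6,"dx":0,"dy":-5,"dz":0,"yaw":0},{"hand":0.6,"dx":0,"dy":-15,"dz":0,"yaw":0},{"hand":0.6,"dx":0,"dy":-30,"dz":0,"yaw":0},{"hand":0.6,"dx":0,"dy":-50,"dz":0,"yaw":0},{"hand":0.6,"dx":0,"dy":-70,"dz":0,"yaw":0},{"hand":0.6,"dx":0,"dy":-90,"dz":0,"yaw":0},{"hand":0.6,"dx":0,"dy":-100,"dz":0,"yaw":0},{"hand":0.6,"dx":0,"dy":-100,"dz":0,"yaw":0}]' 25
python3 -c "
from h import *
go(.52,-.175,.227,-40)
f=bot.grab_frame('wrist');g=bot.grab_frame('scene')
cv2.imwrite('pics/s5.png',np.hstack([cv2.resize(f[...,::-1],(400,300)),cv2.resize(g[60:285,150:400,::-1],(400,360))[:300]]))
"
```

```text
clock: 4.85
position: [0.5077, -0.2969, 0.2278]
tool_rot: [-1.57, -0.003, -0.692]
force: [0.5, -0.0, -1.5]
grip_width: 0.0524
clock 4.85 pos [ 0.5077 -0.2969  0.2278] rot [-1.57  -0.003 -0.692] F [ 0.5 -0.  -1.5] w 0.0524 q [-0.03  0.56  0.69  1.73 -0.41  1.    0.11]
dx dy dz [-68.3   0.7 101.7] yaw 0.006
```

View pics/s5.png

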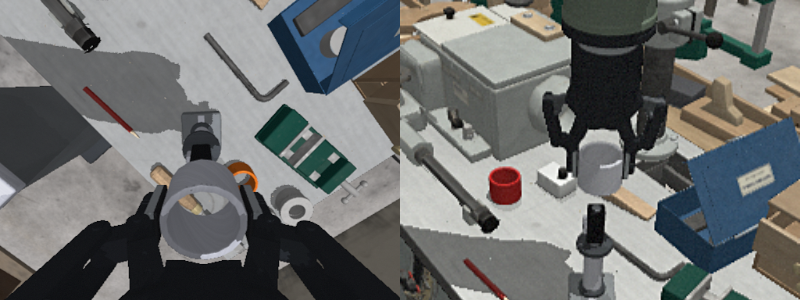

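The sleeve is held upright between the pads and is clear of the handle; the mast is still down.

```bash
python3 -m crank '[{"hand":0.6,"dx":-14,"dy":0,"dz":21,"yaw":0},{"hand":0.6,"dx":-34,"dy":0,"dz":51,"yaw":0},{"hand":0.6,"dx":-54,"dy":0,"dz":81,"yaw":0},{"hand":0.6,"dx":-68,"dy":0,"dz":102,"yaw":0},{"hand":0.6,"dx":-68,"dy":30,"dz":102,"yaw":0},{"hand":0.6,"dx":-68,"dy":65,"dz":102,"yaw":0},{"hand":0.6,"dx":-68,"dy":100,"dz":102,"yaw":0},{"hand":0.6,"dx":-68,"dy":135,"dz":102,"yaw":0},{"hand":0.6,"dx":-68,"dy":165,"dz":102,"yaw":0},{"hand":0.6,"dx":-68,"dy":190,"dz":102,"yaw":0},{"hand":0.6,"dx":-68,"dy":200,"dz":102,"yaw":0},{"hand":0.6,"dx":-68,"dy":200,"dz":102,"yaw":0}]' 25
python3 -c "
from h import *
go(.52,-.175,.0081,-40)
f=bot.grab_frame('wrist');g=bot.grab_frame('scene')
cv2.imwrite('pics/s6.png',np.hstack([cv2.resize(f[...,::-1],(400,300)),cv2.resize(g[60:285,150:400,::-1],(400,360))[60:]]))
"
```

```text
clock: 5.95
position: [0.5178, -0.1743, 0.0228]
tool_rot: [-1.573, 0.004, -0.693]
force: [-0.5, 0.3, -1.6]
grip_width: 0.0525
clock 5.95 pos [ 0.5178 -0.1743  0.0228] rot [-1.573  0.004 -0.693] F [-0.5  0.3 -1.6] w 0.0525 q [-0.1   0.78  0.46  1.95 -0.63  0.56  0.09]
dx dy dz [ 2.2 14.7  0.9] yaw 0.006
```

View pics/s6.png

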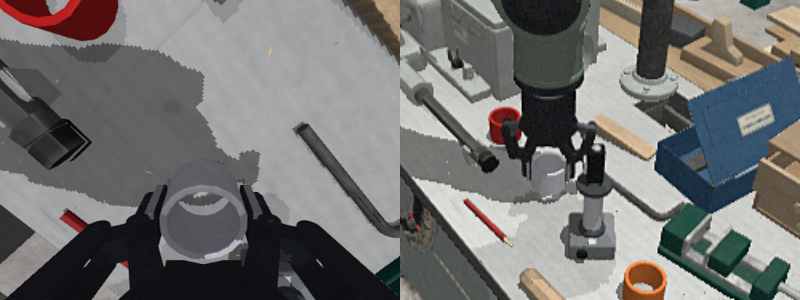

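Clear on both sides. The sleeve's foot is about 15 mm above the table, so I'll lower it slowly.

```bash
python3 -m crank '[{"hand":0.6,"dx":0,"dy":6,"dz":0,"yaw":0},{"hand":0.6,"dx":0,"dy":11,"dz":0,"yaw":0},{"hand":0.6,"dx":0,"dy":14,"dz":0,"yaw":0},{"hand":0.6,"dx":0,"dy":14,"dz":0,"yaw":0},{"hand":0.6,"dx":0,"dy":14,"dz":0,"yaw":0}]' 20
python3 -m crank '[{"hand":0.6,"dx":0,"dy":1,"dz":0,"yaw":0},{"hand":0.6,"dx":0,"dy":1,"dz":0,"yaw":0},{"hand":0.6,"dx":0,"dy":1,"dz":0,"yaw":0}]'
```

```text
clock: 6.47
position: [0.5197, -0.1744, 0.0115]
tool_rot: [-1.571, -0.0, -0.692]
force: [-0.4, -0.7, -1.1]
grip_width: 0.0526
clock: 6.72
position: [0.5197, -0.1745, 0.0104]
tool_rot: [-1.571, -0.0, -0.692]
force: [-0.2, 0.1, -1.9]
grip_width: 0.0526
```

```bash
python3 -m crank '[{"hand":0.6,"dx":0,"dy":1,"dz":0,"yaw":0},{"hand":0.6,"dx":0,"dy":2,"dz":0,"yaw":0},{"hand":0.6,"dx":0,"dy":2,"dz":0,"yaw":0},{"hand":0.6,"dx":0,"dy":2,"dz":0,"yaw":0}]'
python3 -m crank '[{"hand":0.6,"dx":0,"dy":1,"dz":0,"yaw":0},{"hand":0.6,"dx":0,"dy":1,"dz":0,"yaw":0},{"hand":0.6,"dx":0,"dy":1,"dz":0,"yaw":0}]'
```

```text
clock: 7.05
position: [0.5196, -0.1744, 0.0082]
tool_rot: [-1.571, 0.0, -0.692]
force: [0.4, 1.0, -1.3]
grip_width: 0.0525
clock: 7.3
position: [0.5197, -0.1745, 0.0073]
tool_rot: [-1.571, -0.0, -0.692]
force: [-1.3, -0.1, 0.4]
grip_width: 0.0521
```

```bash
python3 -m crank '[{"hand":0.6,"dx":0,"dy":0.5,"dz":0,"yaw":0},{"hand":0.6,"dx":0,"dy":0.5,"dz":0,"yaw":0},{"hand":0.3,"dx":0,"dy":0.5,"dz":0,"yaw":0},{"hand":0.1,"dx":0,"dy":0.5,"dz":0,"yaw":0},{"hand":0,"dx":0,"dy":0.5,"dz":0,"yaw":0},{"hand":0,"dx":0,"dy":0.5,"dz":0,"yaw":0},{"hand":0,"dx":0,"dy":0.5,"dz":0,"yaw":0},{"hand":0,"dx":0,"dy":0.5,"dz":0,"yaw":0},{"hand":0,"dx":0,"dy":0.5,"dz":0,"yaw":0}]'
python3 -c "
from h import *
go(.507,-.297,.2,-40)
f=bot.grab_frame('wrist');g=bot.grab_frame('scene')
cv2.imwrite('pics/s7.png',np.hstack([cv2.resize(f[...,::-1],(400,300)),cv2.resize(g[60:285,150:400,::-1],(400,360))[60:]]))
"
```

```text
clock: 8.05
position: [0.5196, -0.1744, 0.0068]
tool_rot: [-1.571, 0.0, -0.692]
force: [-0.5, 0.2, 0.4]
grip_width: 0.0854
clock 8.05 pos [ 0.5196 -0.1744  0.0068] rot [-1.571  0.    -0.692] F [-0.5  0.2  0.4] w 0.0854 q [-0.09  0.8   0.43  1.95 -0.65  0.52  0.11]
dx dy dz [  68.5 -193.2 -102.4] yaw 0.006
```

View pics/s7.png

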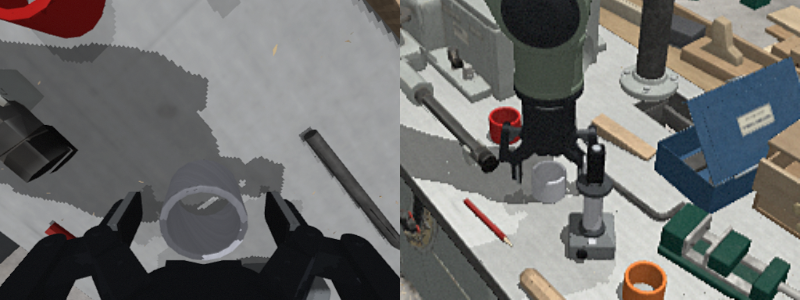

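The sleeve stands upright and free, with a gap on both sides. I'll go straight up, then across to above the mast.

```bash
python3 -m crank '[{"hand":0,"dx":0,"dy":-20,"dz":0,"yaw":0},{"hand":0,"dx":0,"dy":-55,"dz":0,"yaw":0},{"hand":0,"dx":0,"dy":-95,"dz":0,"yaw":0},{"hand":0,"dx":0,"dy":-135,"dz":0,"yaw":0},{"hand":0,"dx":0,"dy":-175,"dz":0,"yaw":0},{"hand":0,"dx":0,"dy":-210,"dz":0,"yaw":0},{"hand":0,"dx":18,"dy":-210,"dz":-27,"yaw":0},{"hand":0,"dx":40,"dy":-210,"dz":-60,"yaw":0},{"hand":0,"dx":60,"dy":-210,"dz":-90,"yaw":0},{"hand":0,"dx":68,"dy":-210,"dz":-102,"yaw":0},{"hand":0,"dx":68,"dy":-210,"dz":-102,"yaw":0},{"hand":0,"dx":68,"dy":-210,"dz":-102,"yaw":0}]'
python3 -c "
from h import *
W=cam('wrist');f=bot.grab_frame('wrist');g=bot.grab_frame('top')
go(.507,-.297,.131,-40)
print(proj(W,[.507,-.297,.178]))
cv2.imwrite('pics/w8.png',f[...,::-1]);cv2.imwrite('pics/t8.png',cv2.resize(g[110:260,200:420,::-1],None,fx=3,fy=3))
cv2.imwrite('pics/s8.png',np.hstack([f[100:300,160:360,::-1].repeat(2,0).repeat(2,1),cv2.resize(g[130:260,220:350,::-1],(400,400))]))
"
```

```text
clock: 9.15
position: [0.5064, -0.2971, 0.2166]
tool_rot: [-1.571, 0.0, -0.694]
force: [1.1, 0.4, -0.2]
grip_width: 0.085
clock 9.25 pos [ 0.5071 -0.2955  0.2166] rot [-1.57e+00  1.00e-03 -6.91e-01] F [0.3 0.8 0.6] w 0.0856 q [-0.03  0.57  0.69  1.74 -0.43  0.98  0.12]
dx dy dz [ 0.9 85.6 -1.3] yaw 0.007
[258.81681444 223.20130862]
```

View pics/s8.png

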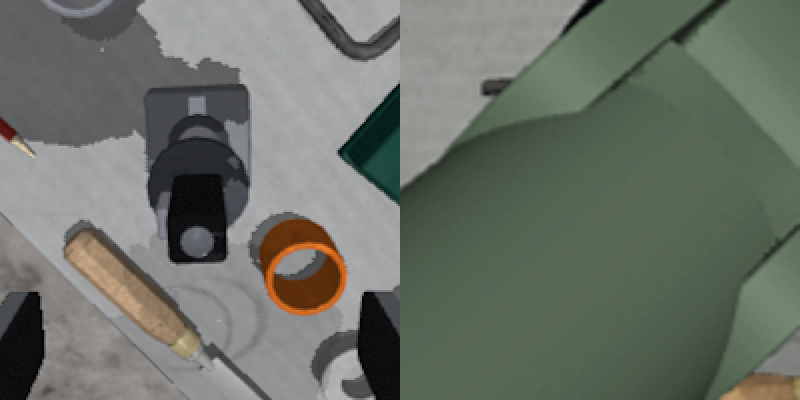

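Handle faces are square to the jaws, button on the left at about (240,200), and the cap centred at (258,220). I'll descend to the button's level and squeeze.

```bash
python3 -m crank '[{"hand":0,"dx":0,"dy":30,"dz":0,"yaw":0},{"hand":0,"dx":0,"dy":60,"dz":0,"yaw":0},{"hand":0,"dx":0,"dy":80,"dz":0,"yaw":0},{"hand":0,"dx":0,"dy":86,"dz":0,"yaw":0},{"hand":0,"dx":0,"dy":86,"dz":0,"yaw":0},{"hand":0.4,"dx":0,"dy":86,"dz":0,"yaw":0},{"hand":0.7,"dx":0,"dy":86,"dz":0,"yaw":0},{"hand":1,"dx":0,"dy":86,"dz":0,"yaw":0},{"hand":1,"dx":0,"dy":86,"dz":0,"yaw":0},{"hand":1,"dx":0,"dy":86,"dz":0,"yaw":0},{"hand":1,"dx":0,"dy":86,"dz":0,"yaw":0},{"hand":1,"dx":0,"dy":86,"dz":0,"yaw":0}]' 50
python3 -c "
from h import *
f=bot.grab_frame('wrist');g=bot.grab_frame('scene')
go(.507,-.297,.131,-40)
cv2.imwrite('pics/s9.png',np.hstack([f[180:380,160:360,::-1].repeat(2,0).repeat(2,1),cv2.resize(g[130:260,210:340,::-1],(400,400))]))
"
```

```text
clock: 10.25
position: [0.5061, -0.2954, 0.1315]
tool_rot: [-1.57, 0.002, -0.691]
force: [-11.2, 9.5, 19.4]
grip_width: 0.022
clock 10.35 pos [ 0.5061 -0.2954  0.1315] rot [-1.57   0.002 -0.691] F [-11.2  10.2  18.6] w 0.0221 q [ 0.02  0.67  0.61  1.81 -0.51  0.82  0.19]
dx dy dz [ 1.7  0.5 -0.7] yaw 0.007
```

View pics/s9.png

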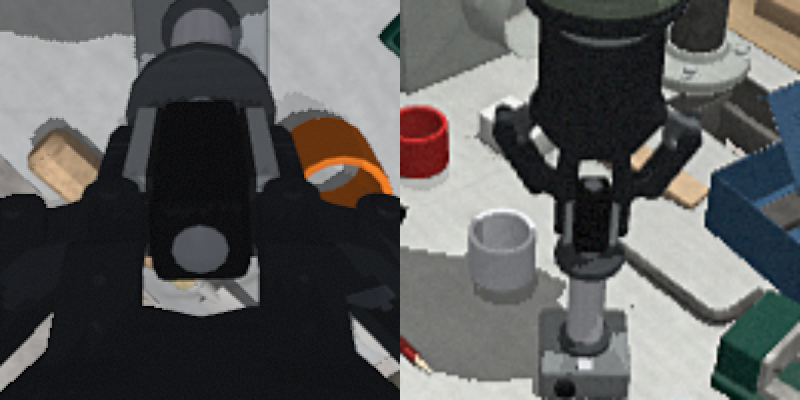

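The pads are on the button and the opposite side. The opening is 22 mm, so the button is in. I'll ease the sideways load slightly and pull up.

```bash
python3 -m crank '[{"hand":1,"dx":-0.5,"dy":-1,"dz":0,"yaw":0},{"hand":1,"dx":-0.5,"dy":-4,"dz":0,"yaw":0},{"hand":1,"dx":-0.5,"dy":-10,"dz":0,"yaw":0},{"hand":1,"dx":-0.5,"dy":-16,"dz":0,"yaw":0},{"hand":1,"dx":-0.5,"dy":-22,"dz":0,"yaw":0},{"hand":1,"dx":-0.5,"dy":-25,"dz":0,"yaw":0},{"hand":1,"dx":-0.5,"dy":-25,"dz":0,"yaw":0}]' 50
python3 -c "
from h import *
f=bot.grab_frame('wrist');g=bot.grab_frame('scene')
go(.507,-.297,.131+.080,-40)
cv2.imwrite('pics/s10.png',np.hstack([f[180:380,160:360,::-1].repeat(2,0).repeat(2,1),cv2.resize(g[120:270,200:350,::-1],(400,400))]))
"
```

```text
clock: 10.93
position: [0.5061, -0.2954, 0.1565]
tool_rot: [-1.57, 0.002, -0.692]
force: [-5.8, 5.5, -3.0]
grip_width: 0.022
clock 11.03 pos [ 0.5061 -0.2954  0.1561] rot [-1.571  0.002 -0.692] F [-4.3  5.4 -2.3] w 0.0213 q [ 0.    0.64  0.63  1.8  -0.48  0.86  0.17]
dx dy dz [  1.7 -54.9  -0.7] yaw 0.007
```

View pics/s10.png

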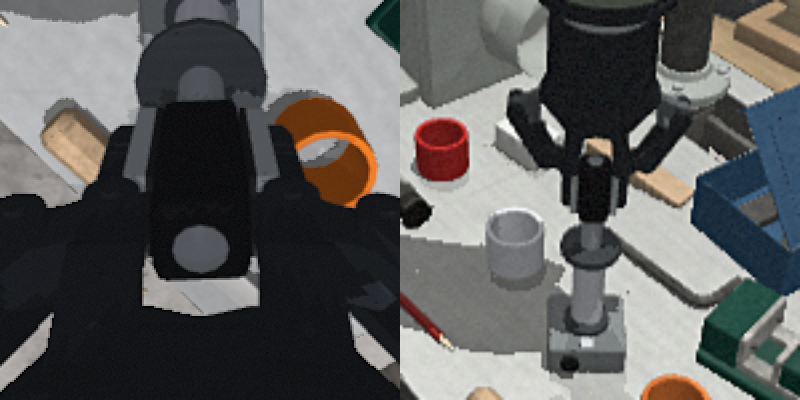

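The mast rises with the hand: the inner tube shows below the handle and there's no slip. Pull on to the second stop.

```bash
python3 -m crank '[{"hand":1,"dx":0,"dy":-4,"dz":0,"yaw":0},{"hand":1,"dx":0,"dy":-11,"dz":0,"yaw":0},{"hand":1,"dx":0,"dy":-18,"dz":0,"yaw":0},{"hand":1,"dx":0,"dy":-25,"dz":0,"yaw":0},{"hand":1,"dx":0,"dy":-32,"dz":0,"yaw":0},{"hand":1,"dx":0,"dy":-39,"dz":0,"yaw":0},{"hand":1,"dx":0,"dy":-45,"dz":0,"yaw":0},{"hand":1,"dx":0,"dy":-49,"dz":0,"yaw":0},{"hand":1,"dx":0,"dy":-52,"dz":0,"yaw":0},{"hand":1,"dx":0,"dy":-52,"dz":0,"yaw":0}]' 50
python3 -m crank '[{"hand":1,"dx":0,"dy":-1,"dz":0,"yaw":0},{"hand":1,"dx":0,"dy":-2,"dz":0,"yaw":0},{"hand":1,"dx":0,"dy":-2,"dz":0,"yaw":0},{"hand":1,"dx":0,"dy":-2,"dz":0,"yaw":0}]' 50
```

```text
clock: 11.87
position: [0.5061, -0.2954, 0.2087]
tool_rot: [-1.57, 0.001, -0.692]
force: [-5.3, 6.5, -1.7]
grip_width: 0.0215
clock: 12.2
position: [0.506, -0.2954, 0.2102]
tool_rot: [-1.571, 0.002, -0.692]
force: [-5.1, 6.3, -2.1]
grip_width: 0.022
```

Raised 78.7 mm with no stop felt yet. I'll creep up until I feel the stop.

```bash
python3 -m crank '[{"hand":1,"dx":0,"dy":-1,"dz":0,"yaw":0},{"hand":1,"dx":0,"dy":-2,"dz":0,"yaw":0},{"hand":1,"dx":0,"dy":-2,"dz":0,"yaw":0},{"hand":1,"dx":0,"dy":-2,"dz":0,"yaw":0}]' 50
```

```text
clock: 12.53
position: [0.506, -0.2954, 0.2117]
tool_rot: [-1.571, 0.002, -0.692]
force: [-3.0, 5.9, -10.1]
grip_width: 0.0219
```

The stop is felt: the downward force went from 2 to 10 N at 80.2 mm of lift. I'll check by camera after a short hold.

```bash
python3 -m crank '[{"hand":1,"dx":0,"dy":0,"dz":0,"yaw":0},{"hand":1,"dx":0,"dy":0,"dz":0,"yaw":0},{"hand":1,"dx":0,"dy":0,"dz":0,"yaw":0},{"hand":1,"dx":0,"dy":0,"dz":0,"yaw":0}]' 50
python3 -c "
from h import *
f=bot.grab_frame('wrist');g=bot.grab_frame('scene')
S=cam('scene');print('handle top expected up/scene',proj(S,[.506,-.297,.258]),'handle bottom',proj(S,[.506,-.297,.204]),'collar top',proj(S,[.506,-.297,.12]))
cv2.imwrite('pics/s11.png',np.hstack([f[180:380,160:360,::-1].repeat(2,0).repeat(2,1),cv2.resize(g[120:270,200:350,::-1],(400,400))]))
cv2.imwrite('pics/s11f.png',g[...,::-1])
"
```

```text
clock: 12.87
position: [0.506, -0.2954, 0.2117]
tool_rot: [-1.571, 0.002, -0.692]
force: [-4.2, 5.6, -10.3]
grip_width: 0.0218
handle top expected up/scene [275.58721564 156.56159708] handle bottom [274.21717097 179.17097831] collar top [272.31785749 210.51470288]
```

View pics/s11.png

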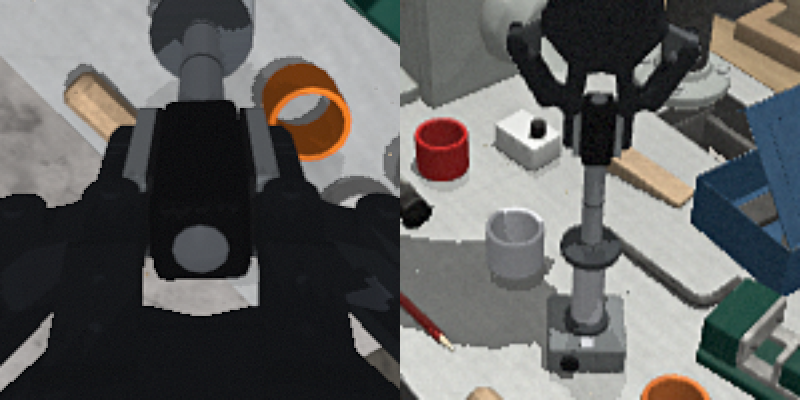

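View pics/s11f.png

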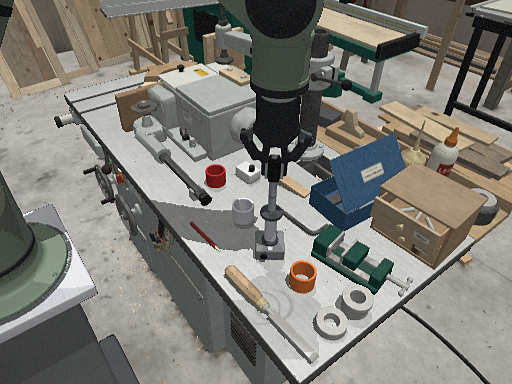

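The handle sits at full height: its top is at about (274,156), against an expected (275.6,156.6). The sleeve stands at (243,211), and the block, hex key and pencil are where they were. Handing in.

```bash
python3 -c "
from workcell import bot
print(bot.job_done())"
```

```text
the job is handed in; nothing more can be done
None
```

The mast is at its second stop and still held there with the button squeezed, and I handed the job in after about 13 s on the clock. `job_done()` reports no verdict, so these are my own last checks:

- **Sleeve:** I lifted it off the handle, stood it at about (0.52, -0.175) and let go. The pictures show it upright, with clear gaps to both fingers.
- **Button:** With the grip set to 50 N, the fingers read 22 mm apart, against 22.5 mm with the button fully in.
- **Mast height:** I raised the hand 80.2 mm. At the end the downward force rose from 2 to 10 N and stayed there, which I take as the second stop. In the picture, the handle's top is within 2 pixels of where it should be at full height.
- **Bystanders:** The setting block, hex key and pencil look unmoved in the last scene picture. I judged that by eye and did not measure it.

**Disagreements:**
- The top and wrist cameras put the mast's axis 3 to 4 mm apart, but only along the width of the pads. I used a point between the two.
- The gripper's opening read about 1.6 mm low on the 54 mm sleeve, so its readings may be slightly off. Even with that error, the 22 mm would put the button more than 3 mm in.
- A steady sideways load of about 7 N remained on the hand.

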